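# Slide the eyepiece frame along the rail into the jig's corner pocket

## Robot

A 6-joint arm with a two-finger parallel gripper is mounted at the origin on the work surface. World frame = base frame: x ahead of the robot, y to its left, z up, the work surface at z = 0. Lengths are in m, angles in rad, forces in N, time in s.
With the tool pointing down it reaches from about 0.425 to 0.95 m from the base axis. Payload 3.5 kg.
Tool frame: the origin (TCP) lies at the very end of the fingers, on their centre line; the grasp point (between the pads) lies behind it (ctrl.grasp_offset is the z of the grasp point in the tool frame, in m); z points along the fingers, x is the direction in which the jaws open and shut, and the axes are right-handed (so a half turn about z gives the same grasp; the last joint's range is limited). The gripper opens to 85 mm and grips with 20 to 120 N. Pads are 22 mm wide; open, the fingers measure 114 mm over their backs; the gripper's body (76 mm by 85 mm) begins 54 mm behind the grasp point. The pads swing forward as they close: fully open they stand 13 mm farther back than shut.
Start: joints at [-1.287, 0.286, 1.577, -0, 1.279, -0.15], TCP at [0.284, -0.612, 0.231] pointing down, gripper open.
Joint ranges: [-2.77, 2.77], [-0.9, 2.22], [0.21, 2.48], [-1.53, 4.67], [0.24, 2.81], [-2.84, 2.84]. Speed limits (rad/s): [2.79, 2.79, 3.14, 3.14, 3.14, 3.14].

## Interface

Orientations are given as a unit quaternion [x, y, z, w].
In Python, from plant import ctrl gives the robot as it stands.
- The arm moves only by the shell command python3 -m jog 'ROWS' [FORCE]. ROWS is JSON, a list of rows, each an object with "grip": the closure, from 0 (fully open) to 1 (shut); "xyz": the shift along the tool's x, y, z in m, a list of three; "dr": the turn, a rotation vector about the tool's x, y, z in rad, a list of three. A call has 1 to 12 rows; each row is the pose to reach, as a shift and turn from the pose commanded when the call began, along the tool's axes at that moment; what a row does not reach only later rows make up. A row lasts 1/12 s, in which the tool goes at most 41.7 mm and 7.16 degrees, less where a joint would pass 70% of its speed; a pose out of reach is approached as far as the arm can. A call with a gripper value outside its range is refused whole. The fingers move at their own pace and stop on an object; FORCE is the grip in N (left out, the last holds). Time passes only in rows, so rows that repeat a pose let the fingers close. It gives the time, the measured TCP pose, the force and the opening at its end, in the units of the state.
- ctrl.get_state(): the state, without advancing time (a new reading comes with each control period).
- ctrl.read_camera(name): name is "scene" or "top" or "wrist"; returns the picture (384x512x3 uint8, red, green, blue); there is no depth.
- ctrl.get_calibration(name): a dict with "mtx" (3x3 intrinsics, pixels), "R" (3x3) and "t" (3): a world point X has camera coordinates R X + t; the wrist camera has in their place "hand_eye" (4x4, takes a point from camera to tool coordinates, whose origin is the TCP and whose axes are the tool frame's). Camera axes: x right, y down, z forward; pixel columns grow to the right and rows downward; lengths in m; the calibration is good to about 2 mm. A picture is of the moment at which its call begins: read the wrist's pose just before it. get_calibration takes no time and is no camera call.
- ctrl.sign_off(): hands the job in, once; it reports no verdict.
The state is a dict: "time": time; "qpos": joint angles; "dq": joint speeds; "joint_efforts": joint torques, N m; "eef_pos": TCP position; "tcp_rot": TCP orientation; "contact_force": force on the tool from outside, world axes, zero at the start; "wrist_torque": the same for the moment, N m; "opening": opening from 0.0 (shut) to 1.0 (fully open).
Only numpy, scipy, OpenCV 4.12 (cv2) and the standard library are available. Lean on these libraries where they do the work, as an engineer would, in place of code of your own. Each camera call takes 0.05 s, during which the arm holds its last target.

## Task

Using only the fingertips or the outside of the fingers, never pinching or lifting it, push the ochre eyepiece frame flat against the jig's aluminium rail, well short of the pocket. Then keep it pinned against the rail while you drag it along, until it sits fully home in the green corner pocket, touching both the rail and the end stop. Leave the jar, brush, plaster face and heat gun where they are, and take the hand clear of everything.

Things in the scene. Friction and masses are not known exactly. Their poses are not given: they have to be found in the camera images.
- jig: Setting jig, fixed: plywood board 340 x 190 mm, 12 mm thick, lying on the bench. Origin: centre of its underside; x runs along the rail towards the pocket, y across towards the rail. Turned up to 20 degrees on the bench from: pocket end to the robot's right, rail on the side away from the robot. Its walls (rail, end stop, guide) stand 16 mm above the board, tops at 28 mm. The rest of the board is bare.
- rail (a point): Aluminium rail, 20 mm thick, along the whole jig board. The point is the middle of its inner face, at the board's top (jig x = 0, y = 75, z = 12 mm); the face runs along the jig's x. Axes as the jig's.
- end_stop (a point): Aluminium end stop, 20 mm thick, square to the rail, from jig y = -19 mm to the rail. The point lies on its inner face at the board's top, at half the frame's width from the rail (jig x = 150, y = 39, z = 12 mm). Axes as the jig's.
- guide (a point): Blue guide block facing the rail, 18 mm thick, from jig x = 95 mm to the end stop; before it, from x = 76 mm, a splayed lead-in opens to about y = -10 mm. The point is the middle of its inner face at the board's top (jig x = 122, y = -1, z = 12 mm). Rail, stop and guide make the corner pocket, 76 mm wide, open towards jig -x, with a green painted floor.
- pocket (a point): Point on the board's top, 12 mm above the bench, where the centre of the frame's underside lies when it is fully home, against rail and end stop (jig x = 114 mm, y = 39 mm). Axes as the jig's.
- frame: Ochre eyepiece frame: loose flat rigid square ring, 72 x 72 mm, 12 mm thick, about 60 g, with a 46 x 46 mm through-window (sides 13 mm wide; shut fingertips can stand in it). Origin: centre of its underside, on the board; x and y along its sides. It starts flat on the board at the end away from the pocket, clear of the rail, its x within 30 degrees of the jig's x. Ordinary friction.
- glue_jar: Bystander: loose upright jar, 44 mm diameter, 62 mm high, on the bench on the robot's side of the jig. Origin: centre of its underside.
- brush: Bystander: loose flat brush, 200 x 42 x 20 mm, lying on the bench beyond the rail, roughly parallel to it. Origin: underside, near its middle; x along it.
- face_cast: Bystander: loose white plaster cast of a face lying on the bench beyond the end stop, about 165 x 136 mm, 81 mm high. Origin: underside, below the nose.
- heat_gun: Bystander: loose yellow heat gun lying on the bench beyond the other end of the jig, about 200 x 160 mm, 55 mm high. Origin: underside, near the middle of its barrel; x along the barrel to the nozzle.
Things that resemble listed ones, but are neither listed nor needed, are in the scene too. What is shaped like the frame but black or pink is not meant.

How it is judged:
By the outcome, as a careful person would: the job done as asked, in the order asked, and still so for the second after the job is handed in, with the robot touching nothing.
It also fails if it takes over 45 s, if anything falls off the work surface, if the arm or the gripper's body presses on something with over 40 N, if the wrist force passes 120 N, or if a joint passes its speed limit or range.

## Working session

There is one attempt and no reset: what is moved stays moved. The work goes in short steps, Python scripts to look and compute and a shell command to move; the robot and the scene stay as the last step left them, time stands still between calls to the robot, and variables do not carry over. Pictures are saved under pics/ and viewed, and the job is handed in when it is done.

```bash
ls; mkdir -p pics; python3 - <<'E'
from plant import ctrl
import cv2,numpy as np
s=ctrl.get_state();print(s, ctrl.grasp_offset)
for n in ("top","scene"):
    im=ctrl.read_camera(n);cv2.imwrite(f"pics/{n}0.png",im[:,:,::-1]);c=ctrl.get_calibration(n);print(n,c)
print(ctrl.get_calibration("wrist"))
E
```

```text
pics
{'time': 0.0, 'qpos': array([-1.28701215e+00,  2.87180737e-01,  1.57815393e+00,  1.02216214e-05,
        1.27862582e+00, -1.49999281e-01]), 'dq': array([-0.00170619,  0.00128328, -0.00044135, -0.0012706 , -0.00013654,
        0.00014067]), 'joint_efforts': array([-1.23499649e-04, -4.05989277e+01, -2.92621619e+01, -2.17587944e-04,
        5.89589225e-03, -1.06478719e-06]), 'eef_pos': array([ 0.2835517 , -0.61183505,  0.22994963]), 'tcp_rot': array([ 8.42704627e-01, -5.38374879e-01, -8.88019133e-04, -7.83007553e-04]), 'contact_force': array([-0.44094137,  0.73845146, -0.28922809]), 'wrist_torque': array([ 0.00326176, -0.03758016,  0.00390228]), 'opening': 1.001670722333218} -0.0187
top {'mtx': array([[371.7762271 ,   0.        , 250.63045384],
       [  0.        , 371.7762271 , 197.31050497],
       [  0.        ,   0.        ,   1.        ]]), 'R': array([[ 0.12927335, -0.9916046 ,  0.00295338],
       [-0.96823381, -0.12686831, -0.21547093],
       [ 0.21403666,  0.02499508, -0.97650579]]), 't': array([-0.01914459,  0.51658621,  0.84987241])}
scene {'mtx': array([[405.15633399,   0.        , 254.38264313],
       [  0.        , 405.15633399, 192.9850463 ],
       [  0.        ,   0.        ,   1.        ]]), 'R': array([[ 0.39713448,  0.91775846,  0.00190155],
       [ 0.77027643, -0.33218785, -0.54435784],
       [-0.49895734,  0.21764798, -0.83885096]]), 't': array([-0.24275966, -0.33600284,  1.25949579])}
{'mtx': array([[311.59344179,   0.        , 256.67126979],
       [  0.        , 311.59344179, 188.33297144],
       [  0.        ,   0.        ,   1.        ]]), 'hand_eye': array([[ 0.99999821,  0.00158789, -0.00102931, -0.00141145],
       [-0.00117231,  0.94683164,  0.32172733, -0.08250876],
       [ 0.00148545, -0.32172555,  0.9468318 , -0.14337094],
       [ 0.        ,  0.        ,  0.        ,  1.        ]])}
```

View pics/top0.png

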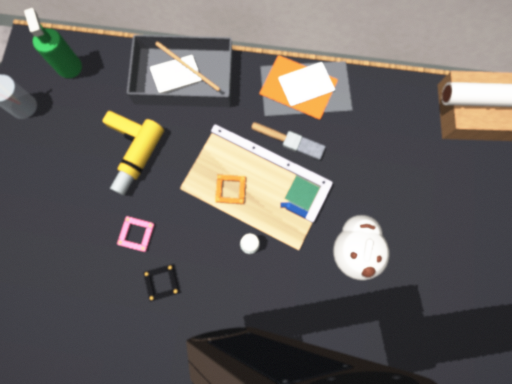

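View pics/scene0.png

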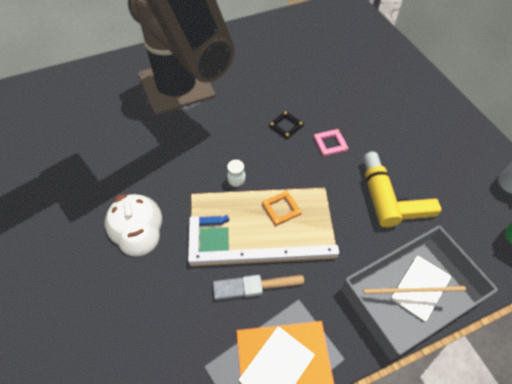

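The top view shows the jig (about 182–331 × 127–245), the frame at (231,190), the pocket at (303,193), the jar at (250,243), the brush at about (290,140), the heat gun at (140,150) and the plaster face at (361,250). I'll enlarge it to measure.

```bash
python3 - <<'E'
import cv2
a=cv2.imread("pics/top0.png")[115:255,170:340];cv2.imwrite("pics/topc.png",cv2.resize(a,None,fx=4.6,fy=4.2,interpolation=cv2.INTER_CUBIC) if 0 else cv2.resize(a,None,fx=4,fy=4,interpolation=cv2.INTER_CUBIC))
a=cv2.imread("pics/scene0.png")[150:280,180:345];cv2.imwrite("pics/scenec.png",cv2.resize(a,None,fx=4,fy=4,interpolation=cv2.INTER_CUBIC))
E
```

```text
(no output)
```

View pics/topc.png

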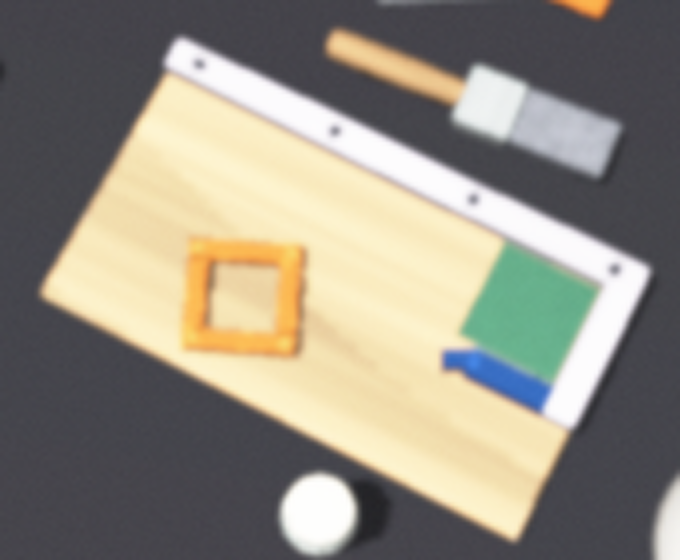

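View pics/scenec.png

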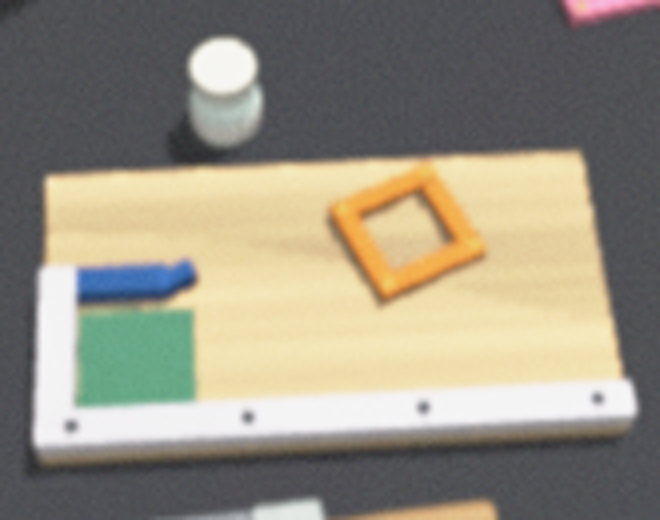

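```bash
cat > h.py <<'E'
import numpy as np, cv2
from scipy.optimize import least_squares
from scipy.spatial.transform import Rotation as Ro
from plant import ctrl
def cam(n,pose=None):
    c=ctrl.get_calibration(n)
    if n=="wrist":
        p,q=pose; T=np.eye(4);T[:3,:3]=Ro.from_quat(q).as_matrix();T[:3,3]=p
        W=np.linalg.inv(T@c["hand_eye"]); return c["mtx"],W[:3,:3],W[:3,3]
    return c["mtx"],np.array(c["R"]),np.array(c["t"])
def proj(c,X):
    K,R,t=c; p=(np.atleast_2d(X)@R.T+t)@K.T; return p[:,:2]/p[:,2:]
def pl(c,uv,z):
    K,R,t=c; C=-R.T@t; d=R.T@np.linalg.inv(K)@np.array([*uv,1.]); return C+d*(z-C[2])/d[2]
def body(P,p): # P local pts (n,3) mm ; p = x,y,yaw (m)
    P=np.asarray(P,float)/1000; c,s=np.cos(p[2]),np.sin(p[2])
    return np.c_[p[0]+c*P[:,0]-s*P[:,1],p[1]+s*P[:,0]+c*P[:,1],P[:,2]]
def fit(obs,p0): # obs list of (cam, locals, pixels)
    f=lambda p:np.concatenate([(proj(c,body(L,p))-np.array(U)).ravel() for c,L,U in obs])
    r=least_squares(f,p0,loss="soft_l1"); return r.x, np.round(f(r.x),1)
E
cat > m0.py <<'E'
from h import *
ct,cs=cam("top"),cam("scene")
T=lambda a:(np.array(a)+.5)/4-.5+[170,115]
S=lambda a:(np.array(a)+.5)/4-.5+[180,150]
L1=[[-170,95,28],[170,95,28],[170,-19,28],[-170,-95,12],[170,-95,12]]
U1=T([[178,38],[650,268],[572,430],[42,294],[517,540]])
L2=[[170,-95,12],[-170,-95,12],[-170,95,28],[170,95,28],[170,-19,28]]
U2=S([[45,176],[583,152],[636,410],[37,445],[40,268]])
for o in ([(ct,L1,U1)],[(cs,L2,U2)],[(ct,L1,U1),(cs,L2,U2)]):
    x,r=fit(o,[.6,0,-1.6]);print("jig",x,r)
F=[[-36,36,24],[36,36,24],[36,-36,24],[-36,-36,24]]
a=T([[188,238],[306,247],[298,355],[182,348]]);b=S([[385,298],[330,208],[430,160],[486,243]])
print([pl(ct,u,.024) for u in a]);print([pl(cs,u,.024) for u in b])
F=np.array(F);
for k in range(1):
  for o in ([(ct,F,a)],[(cs,F,b)]):
    print("frame",fit(o,[.6,0,-1.7]))
E
python3 m0.py
```

```text
jig [ 0.55583353  0.04088394 -1.91914211] [ 0.4  0.3 -0.   0.5  0.3 -0.6 -0.4  0.1 -0.2 -0.2]
jig [ 0.55712964  0.04105329 -1.91846598] [ 0.6  0.1 -0.7 -0.5  0.1  0.4 -0.3 -0.   0.3  0.1]
jig [ 0.55648957  0.04098597 -1.91851719] [ 0.3  0.1 -0.1  0.2  0.3 -0.9 -0.4 -0.1 -0.1 -0.5  0.5 -0.1 -0.8 -0.7
 -0.1  0.2 -0.4 -0.3  0.2 -0.1]
[array([0.57078531, 0.14300776, 0.024     ]), array([0.57469093, 0.06731002, 0.024     ]), array([0.50416978, 0.06300804, 0.024     ]), array([0.49914035, 0.13604819, 0.024     ])]
[array([0.57947367, 0.06951126, 0.024     ]), array([0.50890456, 0.06506334, 0.024     ]), array([0.50138491, 0.13723818, 0.024     ]), array([0.56938371, 0.14204895, 0.024     ])]
frame (array([ 0.53723054,  0.1022311 , -1.50258735]), array([ 0.9,  0.2, -0.5, -0.4, -0.4,  0.1,  0.1,  0.1]))
frame (array([ 0.53990415,  0.10335802, -3.05388498]), array([ 0.3, -0.4, -0.5, -0.4, -0.5,  0. ,  0.7,  1. ]))
```

```bash
cat >> h.py <<'E'
J=[.5565,.0410,-1.9185]
def j2w(x,y,z,J=J): return body([[x,y,z]],J)[0]
def w2j(P,J=J):
    c,s=np.cos(J[2]),np.sin(J[2]); d=np.array(P)[:2]-J[:2]; return np.array([c*d[0]+s*d[1],-s*d[0]+c*d[1]])*1000
def need(Pw,yaw): # target TCP, yaw of tool x, tool down
    s=ctrl.get_state(); R=Ro.from_quat(s["tcp_rot"])
    Rt=Ro.from_matrix(np.array([[np.cos(yaw),np.sin(yaw),0],[np.sin(yaw),-np.cos(yaw),0],[0,0,-1]]))
    print("shift",np.round(R.inv().apply(np.array(Pw)-s["eef_pos"]),4),"dr",np.round((R.inv()*Rt).as_rotvec(),4),"t",s["time"],"op",s["opening"])
E
python3 - <<'E'
from h import *
F=[.5385,.1028]
print("frame in jig",w2j(F)); need([*F,.12],J[2]+np.pi/2)
E
```

```text
frame in jig [-51.96842583 -37.98055709]
shift [-0.5411 -0.5317  0.1114] dr [-0.0012  0.0019 -0.7893] t 0.1 op 0.9988556153954712
```

```bash
python3 -m jog '[{"grip":1,"xyz":[-0.026,-0.026,0],"dr":[0,0,-0.1]},{"grip":1,"xyz":[-0.054,-0.053,0],"dr":[0,0,-0.2]},{"grip":1,"xyz":[-0.081,-0.08,0],"dr":[0,0,-0.3]},{"grip":1,"xyz":[-0.108,-0.106,0],"dr":[0,0,-0.4]},{"grip":1,"xyz":[-0.135,-0.133,0],"dr":[0,0,-0.5]},{"grip":1,"xyz":[-0.162,-0.16,0],"dr":[0,0,-0.6]},{"grip":1,"xyz":[-0.189,-0.186,0],"dr":[0,0,-0.7]},{"grip":1,"xyz":[-0.216,-0.213,0],"dr":[0,0,-0.789]},{"grip":1,"xyz":[-0.243,-0.24,0],"dr":[0,0,-0.789]},{"grip":1,"xyz":[-0.27,-0.266,0],"dr":[0,0,-0.789]},{"grip":1,"xyz":[-0.297,-0.292,0],"dr":[0,0,-0.789]},{"grip":1,"xyz":[-0.324,-0.319,0],"dr":[0,0,-0.789]}]'
python3 -c "
from h import *
need([.5385,.1028,.12],J[2]+np.pi/2)"
```

```text
time: 1.1
eef_pos: [0.4369, -0.1825, 0.231]
tcp_rot: [0.985, -0.173, -0.0, -0.0]
contact_force: [0.4, -0.8, -0.4]
opening: -0.005
shift [-0.0019 -0.3028  0.111 ] dr [-0.0001  0.0003 -0.0008] t 1.1 op -0.005142395758156044
```

```bash
python3 -m jog '[{"grip":1,"xyz":[0,-0.036,0.005],"dr":[0,0,0]},{"grip":1,"xyz":[0,-0.072,0.015],"dr":[0,0,0]},{"grip":1,"xyz":[-0.001,-0.11,0.03],"dr":[0,0,0]},{"grip":1,"xyz":[-0.001,-0.148,0.045],"dr":[0,0,0]},{"grip":1,"xyz":[-0.001,-0.186,0.06],"dr":[0,0,0]},{"grip":1,"xyz":[-0.002,-0.22,0.08],"dr":[0,0,0]},{"grip":1,"xyz":[-0.002,-0.25,0.1],"dr":[0,0,0]},{"grip":1,"xyz":[-0.002,-0.28,0.111],"dr":[0,0,0]},{"grip":1,"xyz":[-0.002,-0.303,0.111],"dr":[0,0,0]},{"grip":1,"xyz":[-0.002,-0.303,0.111],"dr":[0,0,0]}]'
python3 - <<'E'
from h import *
need([.5385,.1028,.12],J[2]+np.pi/2)
s=ctrl.get_state();print(s["eef_pos"],s["tcp_rot"])
im=ctrl.read_camera("wrist");im2=im[:,:,::-1].copy()
cv2.imwrite("pics/w1.png",cv2.resize(im2,(768,576),interpolation=cv2.INTER_CUBIC))
E
```

```text
time: 1.93
eef_pos: [0.5381, 0.1044, 0.1187]
tcp_rot: [0.985, -0.171, -0.001, -0.0]
contact_force: [-0.8, 0.1, 0.8]
opening: 0.001
shift [ 0.0009  0.0014 -0.0013] dr [-0.0003  0.0026  0.0035] t 1.9333 op 0.0012776335099591138
[0.53812842 0.10444377 0.11871835] [ 9.85224488e-01 -1.71262815e-01 -1.27516984e-03 -3.60924008e-04]
```

View pics/w1.png

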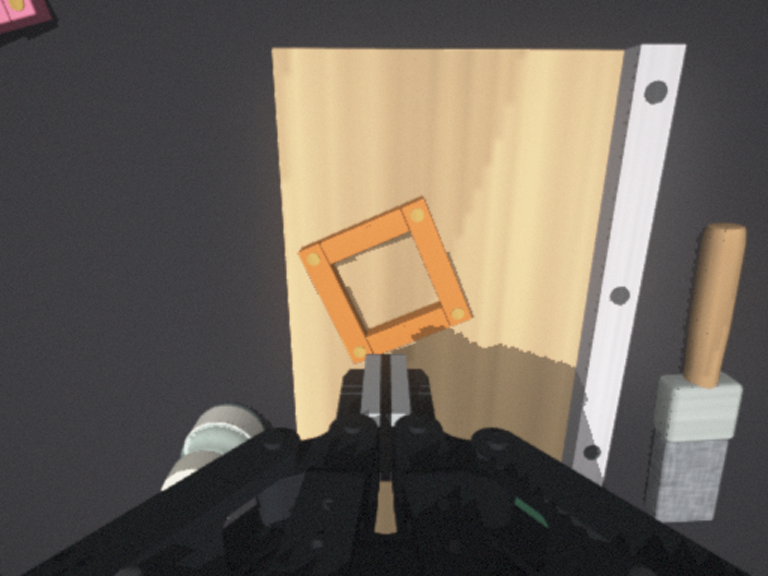

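The wrist view shows the frame's top corners at (424,197), (472,318), (357,363) and (299,249), scaled ×1.5. The board's far corner is at (273,48) and the rail's end is at (641–685,45). I'll check these against the first fit.

```bash
python3 - <<'E'
from h import *
pose=([0.53812842,0.10444377,0.11871835],[ 9.85224488e-01,-1.71262815e-01,-1.27516984e-03,-3.60924008e-04])
c=cam("wrist",pose)
W=lambda a:(np.array(a)+.5)/1.5-.5
for u,z in (((273,48),.012),((641,45),.028),((685,45),.028),((297,437),.012)): print(w2j(pl(c,W(u),z)))
F=np.array([[-36,36,24],[36,36,24],[36,-36,24],[-36,-36,24]])
x,r=fit([(c,F,W([[424,197],[472,318],[357,363],[299,249]]))],[.54,.1,-1.5]);print(x,r,w2j(x),np.degrees(x[2]-J[2]))
E
```

```text
[-171.78772865  -95.38702158]
[-171.46258611   74.09519871]
[-171.5437272    93.86552274]
[ 51.62287159 -96.26552283]
[ 0.53845893  0.10630863 -1.51133747] [ 1.  -0.3  0.9 -0.3 -1.8 -0.  -0.7  1. ] [-55.2530932  -39.21469716] 23.328694363968708
```

```bash
python3 - <<'E'
from h import *
need(j2w(-53,-38.5,16),J[2]+np.pi/2)
E
```

```text
shift [ 0.     -0.0012  0.1033] dr [0.0006 0.0017 0.0031] t 1.9833 op -0.0019126934540624205
```

```bash
python3 -m jog '[{"grip":1,"xyz":[0,-0.001,0.03],"dr":[0,0,0]},{"grip":1,"xyz":[0,-0.001,0.06],"dr":[0,0,0]},{"grip":1,"xyz":[0,-0.001,0.08],"dr":[0,0,0]},{"grip":1,"xyz":[0,-0.001,0.08],"dr":[0,0,0]}]'
python3 - <<'E'
from h import *
need(j2w(-53,-38.5,16),J[2]+np.pi/2)
s=ctrl.get_state();print(s["eef_pos"],w2j(s["eef_pos"]))
im=ctrl.read_camera("wrist");im2=im[:,:,::-1].copy()
cv2.imwrite("pics/w2.png",cv2.resize(im2,(768,576),interpolation=cv2.INTER_CUBIC))
im=ctrl.read_camera("scene")[130:290,170:345,::-1]
cv2.imwrite("pics/s2.png",cv2.resize(im,None,fx=4,fy=3.7 if 0 else 4,interpolation=cv2.INTER_CUBIC)[:600])
E
```

```text
time: 2.32
eef_pos: [0.5346, 0.101, 0.0357]
tcp_rot: [0.985, -0.174, -0.005, 0.001]
contact_force: [-0.1, 0.2, -1.2]
opening: -0.0
shift [ 0.0027 -0.0041  0.0197] dr [ 0.0036  0.009  -0.0013] t 2.3167 op -0.0004958402356672283
[0.53460173 0.10098464 0.03572228] [-48.93340751 -41.02698369]
```

View pics/w2.png

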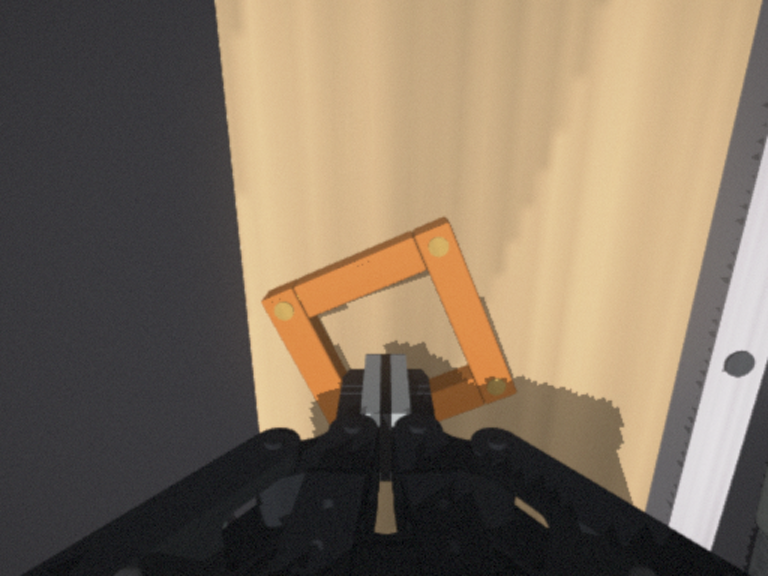

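View pics/s2.png

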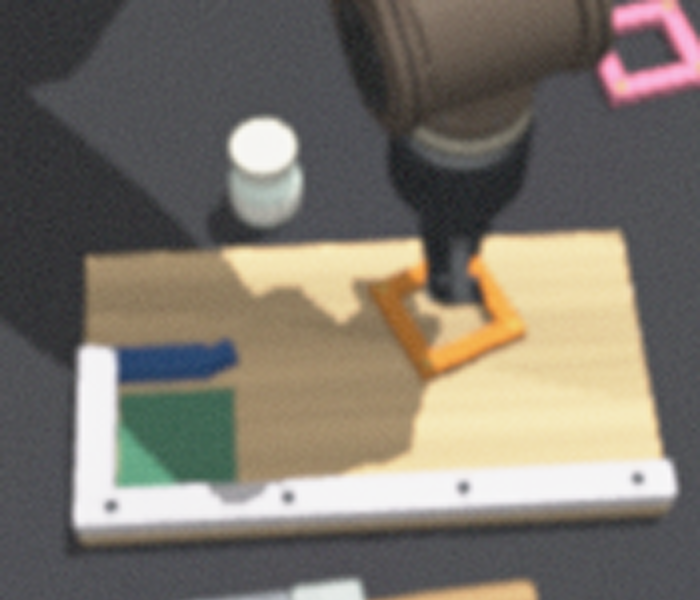

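```bash
python3 - <<'E'
from h import *
need(j2w(-53,-38.5,16),J[2]+np.pi/2)
s=ctrl.get_state();print(s["eef_pos"],w2j(s["eef_pos"]),s["dq"])
cs=cam("scene")
f=lambda P:(proj(cs,P)-[170,130]+.5)*4-.5
print("tcp in s2.png",f(s["eef_pos"]))
print("frame",f(body([[-36,36,24],[36,36,24],[36,-36,24],[-36,-36,24],[0,0,12]],[*j2w(-53,-38.5,0)[:2],J[2]+.412])))
E
```

```text
shift [-0.0009 -0.0026  0.0242] dr [ 0.0007  0.0013 -0.0014] t 2.4167 op -0.0001667168413646087
[0.53833661 0.10121008 0.04018822] [-50.41798013 -37.59242131] [ 0.00479251 -0.03055762 -0.03869294  0.00135795 -0.00652296  0.00165519]
tcp in s2.png [[444.9453165  291.78358904]]
frame [[528.13985846 326.29976501]
 [424.21115805 373.62667549]
 [368.22023735 282.40103757]
 [469.58321092 238.29667642]
 [446.37499045 314.20505442]]
```

```bash
python3 -m jog '[{"grip":1,"xyz":[-0.001,-0.003,0.008],"dr":[0,0,0]},{"grip":1,"xyz":[-0.001,-0.003,0.016],"dr":[0,0,0]},{"grip":1,"xyz":[-0.001,-0.003,0.021],"dr":[0,0,0]},{"grip":1,"xyz":[-0.001,-0.003,0.021],"dr":[0,0,0]},{"grip":1,"xyz":[-0.001,-0.003,0.021],"dr":[0,0,0]}]'
python3 - <<'E'
from h import *
for i in range(3):
    need(j2w(-53,-38.5,16),J[2]+np.pi/2)
    s=ctrl.get_state();print(s["eef_pos"],w2j(s["eef_pos"]),s["contact_force"])
    im=ctrl.read_camera(["scene","wrist","top"][i])[:,:,::-1]
    cv2.imwrite(f"pics/a{i}.png",im)
E
python3 - <<'E'
import cv2
a=cv2.imread("pics/a0.png")[180:265,230:330];a=cv2.resize(a,(400,340),interpolation=cv2.INTER_CUBIC)
b=cv2.imread("pics/a2.png")[155:225,190:270];b=cv2.resize(b,(388,340),interpolation=cv2.INTER_CUBIC)
cv2.imwrite("pics/a3.png",cv2.hconcat([a,b]))
E
```

```text
time: 2.83
eef_pos: [0.5388, 0.1053, 0.0192]
tcp_rot: [0.985, -0.173, -0.0, 0.0]
contact_force: [0.3, -0.2, 0.5]
opening: -0.001
shift [0.0001 0.0014 0.0032] dr [ 0.0001  0.0003 -0.0002] t 2.8333 op -0.0010557017349063494
[0.53875202 0.10525987 0.01923327] [-54.36696976 -38.58179399] [ 0.30187438 -0.18250365  0.45119851]
shift [-0.0002  0.0015  0.0035] dr [-0.0001 -0.0002 -0.0002] t 2.8833 op -0.0004887090775792004
[0.53902317 0.10527044 0.01951201] [-54.46929242 -38.33046964] [-0.08168028 -0.00540373 -0.34391786]
shift [-0.0003  0.0015  0.0037] dr [-0.0002 -0.0006 -0.0001] t 2.9333 op -0.0010960561683349725
[0.53916066 0.10527191 0.01966343] [-54.51752342 -38.2017061 ] [ 0.47872159 -0.01088561  0.38238508]
```

View pics/a3.png

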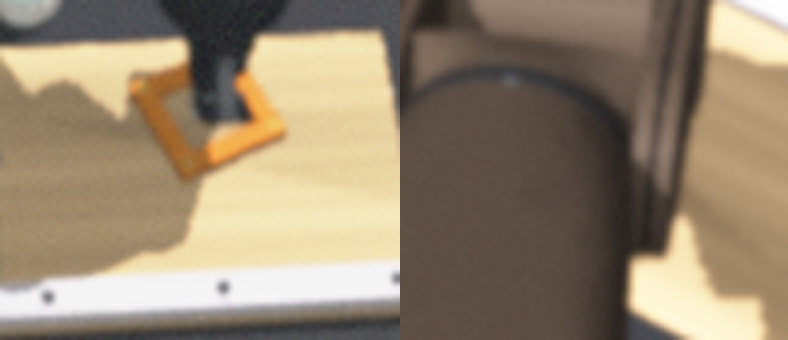

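View pics/a1.png

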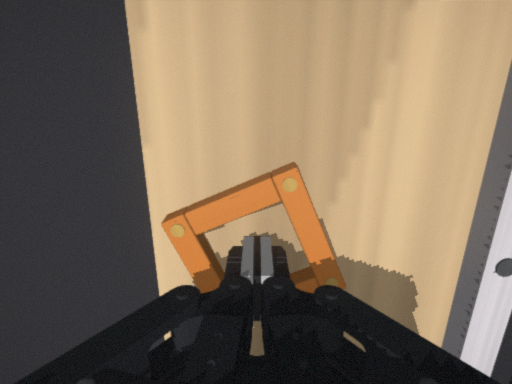

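The fingertips stand inside the window with no contact. Next I lower them slightly and push towards the rail (tool +x).

```bash
python3 -m jog '[{"grip":1,"xyz":[0,0.001,0.003],"dr":[0,0,0]},{"grip":1,"xyz":[0.006,0.001,0.003],"dr":[0,0,0]},{"grip":1,"xyz":[0.012,0.001,0.003],"dr":[0,0,0]},{"grip":1,"xyz":[0.018,0.001,0.003],"dr":[0,0,0]},{"grip":1,"xyz":[0.024,0.001,0.003],"dr":[0,0,0]},{"grip":1,"xyz":[0.030,0.001,0.003],"dr":[0,0,0]},{"grip":1,"xyz":[0.036,0.001,0.003],"dr":[0,0,0]},{"grip":1,"xyz":[0.042,0.001,0.003],"dr":[0,0,0]},{"grip":1,"xyz":[0.048,0.001,0.003],"dr":[0,0,0]},{"grip":1,"xyz":[0.054,0.001,0.003],"dr":[0,0,0]},{"grip":1,"xyz":[0.060,0.001,0.003],"dr":[0,0,0]},{"grip":1,"xyz":[0.066,0.001,0.003],"dr":[0,0,0]}]'
python3 - <<'E'
from h import *
for i in range(2):
    need(j2w(-53,47,16),J[2]+np.pi/2)
    s=ctrl.get_state();print(s["eef_pos"],w2j(s["eef_pos"]),s["contact_force"])
    im=ctrl.read_camera(["scene","wrist","top"][i])[:,:,::-1]
    cv2.imwrite(f"pics/b{i}.png",im)
a=cv2.imread("pics/b0.png")[170:280,180:345];a=cv2.resize(a,None,fx=4,fy=4,interpolation=cv2.INTER_CUBIC)
cv2.imwrite("pics/b3.png",a)
E
```

```text
time: 3.98
eef_pos: [0.6011, 0.0816, 0.0163]
tcp_rot: [0.985, -0.173, -0.0, 0.0]
contact_force: [-0.4, 0.5, 0.1]
opening: 0.0
shift [0.0189 0.0004 0.0003] dr [ 0.      0.     -0.0003] t 3.9833 op 0.0004290306069324569
[0.60114551 0.08157692 0.01631711] [-53.36120704  28.14764625] [-0.42248699  0.52736794  0.10788973]
shift [0.0175 0.0004 0.0007] dr [-0.0004 -0.0019 -0.0006] t 4.0333 op 0.0012818984371839948
[0.60237541 0.08114099 0.01665962] [-53.3704379   29.45248193] [ 1.46989953 -1.03469202  0.5198658 ]
```

View pics/b3.png

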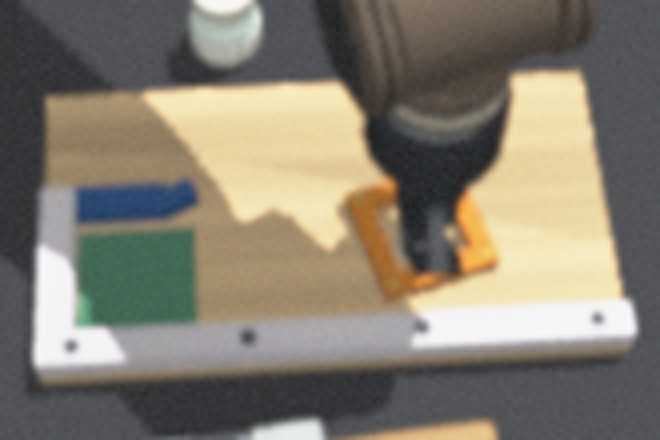

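View pics/b1.png

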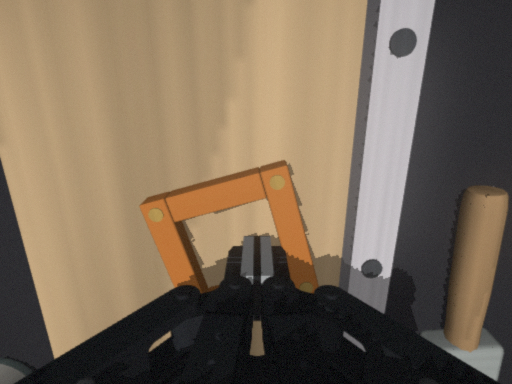

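```bash
python3 -m jog '[{"grip":1,"xyz":[0.003,0,0],"dr":[0,0,0]},{"grip":1,"xyz":[0.006,0,0],"dr":[0,0,0]},{"grip":1,"xyz":[0.009,0,0],"dr":[0,0,0]},{"grip":1,"xyz":[0.012,0,0],"dr":[0,0,0]},{"grip":1,"xyz":[0.015,0,0],"dr":[0,0,0]},{"grip":1,"xyz":[0.017,0,0],"dr":[0,0,0]},{"grip":1,"xyz":[0.019,0,0],"dr":[0,0,0]}]'
python3 - <<'E'
from h import *
for i in range(2):
    s=ctrl.get_state();print(s["eef_pos"],w2j(s["eef_pos"]),s["contact_force"])
    im=ctrl.read_camera(["scene","wrist","top"][i])[:,:,::-1]
    cv2.imwrite(f"pics/c{i}.png",im)
a=cv2.imread("pics/c0.png")[170:280,180:345];a=cv2.resize(a,None,fx=4,fy=4,interpolation=cv2.INTER_CUBIC)
cv2.imwrite("pics/c3.png",a)
E
```

```text
time: 4.67
eef_pos: [0.6186, 0.0753, 0.0163]
tcp_rot: [0.985, -0.173, -0.0, -0.0]
contact_force: [-0.2, 0.5, 0.3]
opening: -0.001
[0.61856156 0.07528453 0.01627772] [-53.37970733  46.6655467 ] [-0.20836321  0.48299555  0.34267311]
[0.61894022 0.07514583 0.01636121] [-53.37832957  47.06880199] [-0.27375424 -0.02378151  0.43604969]
```

View pics/c3.png

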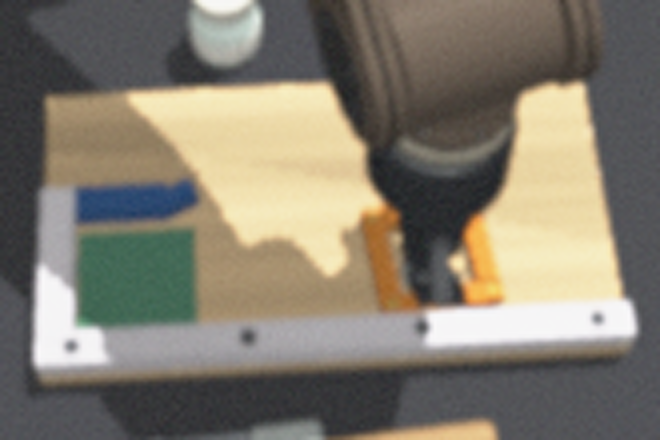

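View pics/c1.png

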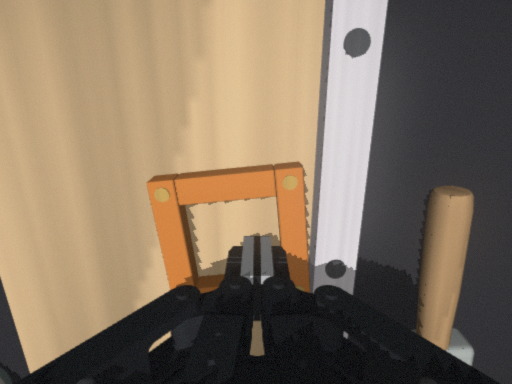

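The frame is now nearly square to the rail, with a small gap left and no force yet. I continue gently.

```bash
python3 -m jog '[{"grip":1,"xyz":[0.001,0,0],"dr":[0,0,0]},{"grip":1,"xyz":[0.002,0,0],"dr":[0,0,0]},{"grip":1,"xyz":[0.003,0,0],"dr":[0,0,0]},{"grip":1,"xyz":[0.004,0,0],"dr":[0,0,0]},{"grip":1,"xyz":[0.005,0,0],"dr":[0,0,0]},{"grip":1,"xyz":[0.005,0,0],"dr":[0,0,0]},{"grip":1,"xyz":[0.005,0,0],"dr":[0,0,0]}]'
python3 - <<'E'
from h import *
for i in range(2):
    s=ctrl.get_state();print(s["eef_pos"],w2j(s["eef_pos"]),s["contact_force"])
    im=ctrl.read_camera(["scene","wrist","top"][i])[:,:,::-1]
    cv2.imwrite(f"pics/d{i}.png",im)
E
```

```text
time: 5.35
eef_pos: [0.6221, 0.074, 0.0161]
tcp_rot: [0.985, -0.173, -0.001, -0.0]
contact_force: [-4.9, 2.1, 2.9]
opening: 0.0
[0.62206313 0.07400039 0.0161087 ] [-53.36554031  50.39512726] [-4.92793453  2.05948901  2.90216649]
[0.6221069  0.07401058 0.01612643] [-53.39002959  50.43281146] [-4.35191892  1.92600263  3.15714165]
```

View pics/d1.png

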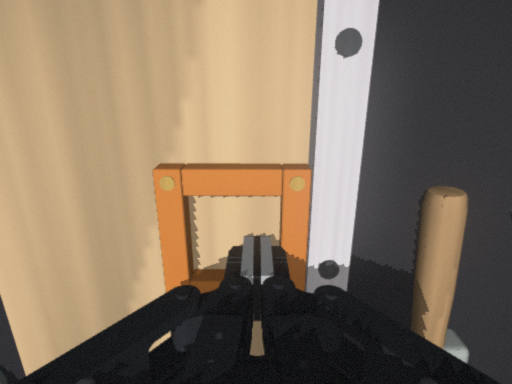

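The force is about 5 N against the rail, and the frame now looks square and flush, with its top corners at (155,165) and (310,165). Next I check its pose along the rail.

```bash
python3 - <<'E'
from h import *
pose=ctrl.get_state();pose=(pose["eef_pos"],pose["tcp_rot"]);c=cam("wrist",pose)
for u,z in (((155,165),.024),((310,165),.024),((183,195),.024),((281,195),.024),((197,268),.012)): print(u,w2j(pl(c,u,z)))
a=cv2.imread("pics/d1.png")[140:310,140:350];cv2.imwrite("pics/d3.png",cv2.resize(a,None,fx=3.5,fy=3.5,interpolation=cv2.INTER_CUBIC))
E
```

```text
(155, 165) [-102.07379201    3.51885333]
(310, 165) [-102.21215397   72.96362198]
(183, 195) [-87.79554065  15.01174421]
(281, 195) [-87.90469585  60.36391939]
(197, 268) [-40.91724778  16.43360813]
```

View pics/d3.png

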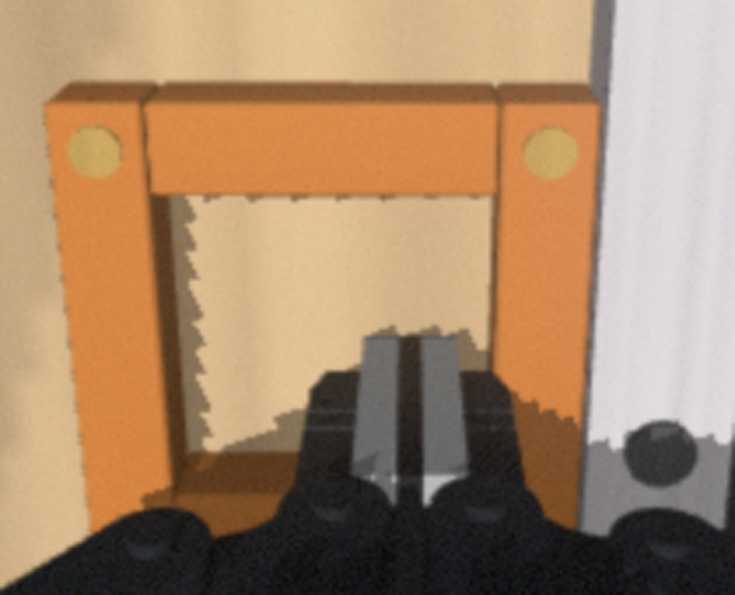

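The frame is flush and its centre sits at jig x ≈ −64, well short of the pocket. Now I press slightly harder and drag it along the rail (tool +y).

```bash
python3 -m jog '[{"grip":1,"xyz":[0.001,0,0],"dr":[0,0,0]},{"grip":1,"xyz":[0.002,0,0],"dr":[0,0,0]},{"grip":1,"xyz":[0.002,0.001,0],"dr":[0,0,0]},{"grip":1,"xyz":[0.002,0.003,0],"dr":[0,0,0]},{"grip":1,"xyz":[0.002,0.006,0],"dr":[0,0,0]},{"grip":1,"xyz":[0.002,0.01,0],"dr":[0,0,0]},{"grip":1,"xyz":[0.002,0.014,0],"dr":[0,0,0]},{"grip":1,"xyz":[0.002,0.018,0],"dr":[0,0,0]},{"grip":1,"xyz":[0.002,0.022,0],"dr":[0,0,0]},{"grip":1,"xyz":[0.002,0.026,0],"dr":[0,0,0]},{"grip":1,"xyz":[0.002,0.03,0],"dr":[0,0,0]},{"grip":1,"xyz":[0.002,0.034,0],"dr":[0,0,0]}]'
cat > look.py <<'E'
import sys
from h import *
n=sys.argv[1]
s=ctrl.get_state();R=Ro.from_quat(s["tcp_rot"])
print(s["eef_pos"],w2j(s["eef_pos"]),"F tool",R.inv().apply(s["contact_force"]),s["time"])
im=ctrl.read_camera("wrist")[:,:,::-1][130:330,110:370];cv2.imwrite(f"pics/{n}.png",cv2.resize(im,None,fx=2.5,fy=2.5,interpolation=cv2.INTER_CUBIC))
E
python3 look.py e1
```

```text
time: 6.45
eef_pos: [0.6114, 0.0441, 0.0161]
tcp_rot: [0.985, -0.173, -0.003, -0.002]
contact_force: [-7.5, 10.4, 4.8]
opening: -0.0
[0.6113985  0.04410132 0.01610389] [-21.62183073  50.55650216] F tool [-10.58948716  -7.22154936  -4.70664941] 6.45
```

View pics/e1.png

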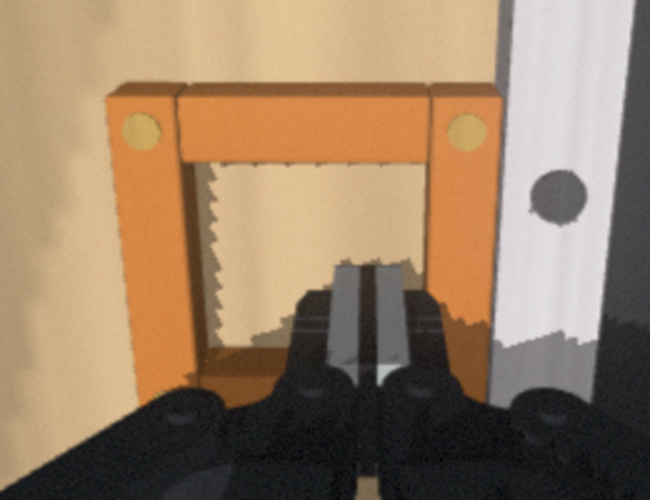

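Still flush, with about 10 N against the rail and 7 N of drag. Continuing.

```bash
python3 -m jog '[{"grip":1,"xyz":[0,0.004,0],"dr":[0,0,0]},{"grip":1,"xyz":[0,0.009,0],"dr":[0,0,0]},{"grip":1,"xyz":[0,0.014,0],"dr":[0,0,0]},{"grip":1,"xyz":[0,0.019,0],"dr":[0,0,0]},{"grip":1,"xyz":[0,0.024,0],"dr":[0,0,0]},{"grip":1,"xyz":[0,0.029,0],"dr":[0,0,0]},{"grip":1,"xyz":[0,0.034,0],"dr":[0,0,0]},{"grip":1,"xyz":[0,0.039,0],"dr":[0,0,0]},{"grip":1,"xyz":[0,0.044,0],"dr":[0,0,0]},{"grip":1,"xyz":[0,0.049,0],"dr":[0,0,0]},{"grip":1,"xyz":[0,0.054,0],"dr":[0,0,0]},{"grip":1,"xyz":[0,0.058,0],"dr":[0,0,0]}]'
python3 look.py e2
```

```text
time: 7.5
eef_pos: [0.5915, -0.0105, 0.0161]
tcp_rot: [0.985, -0.173, -0.003, -0.002]
contact_force: [-5.2, 11.3, 5.9]
opening: 0.001
[ 0.59149644 -0.01052572  0.01606742] [36.5176183  50.45903057] F tool [-8.79032307 -8.89206464 -5.81891127] 7.5
```

View pics/e2.png

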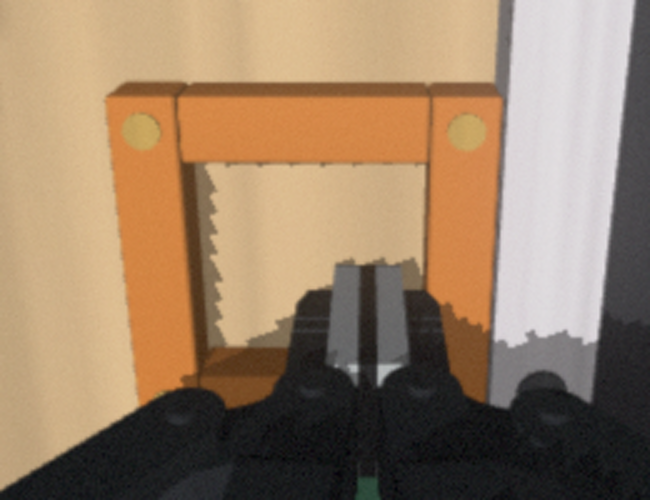

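```bash
python3 -m jog '[{"grip":1,"xyz":[0.0005,0.004,0],"dr":[0,0,0]},{"grip":1,"xyz":[0.0005,0.009,0],"dr":[0,0,0]},{"grip":1,"xyz":[0.0005,0.014,0],"dr":[0,0,0]},{"grip":1,"xyz":[0.0005,0.019,0],"dr":[0,0,0]},{"grip":1,"xyz":[0.0005,0.024,0],"dr":[0,0,0]},{"grip":1,"xyz":[0.0005,0.029,0],"dr":[0,0,0]},{"grip":1,"xyz":[0.0005,0.034,0],"dr":[0,0,0]},{"grip":1,"xyz":[0.0005,0.039,0],"dr":[0,0,0]},{"grip":1,"xyz":[0.0005,0.044,0],"dr":[0,0,0]},{"grip":1,"xyz":[0.0005,0.049,0],"dr":[0,0,0]},{"grip":1,"xyz":[0.0005,0.054,0],"dr":[0,0,0]},{"grip":1,"xyz":[0.0005,0.06,0],"dr":[0,0,0]}]'
python3 look.py e3
python3 -c "
from h import *
a=ctrl.read_camera('scene')[150:290,160:330,::-1];cv2.imwrite('pics/e3s.png',cv2.resize(a,None,fx=4,fy=4,interpolation=cv2.INTER_CUBIC))"
```

```text
time: 8.55
eef_pos: [0.5712, -0.0664, 0.016]
tcp_rot: [0.985, -0.173, -0.004, -0.003]
contact_force: [-7.2, 12.5, 7.6]
opening: -0.001
[ 0.57116733 -0.0663863   0.01602559] [95.96230603 50.38038795] F tool [-11.08689375  -9.33192409  -7.51167729] 8.55
```

View pics/e3.png

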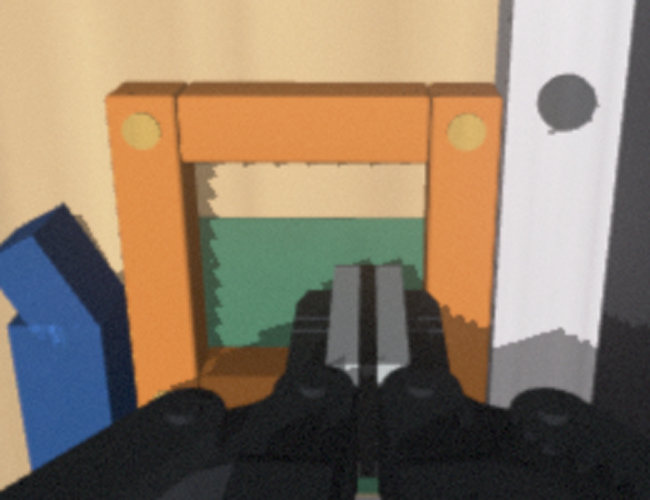

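View pics/e3s.png

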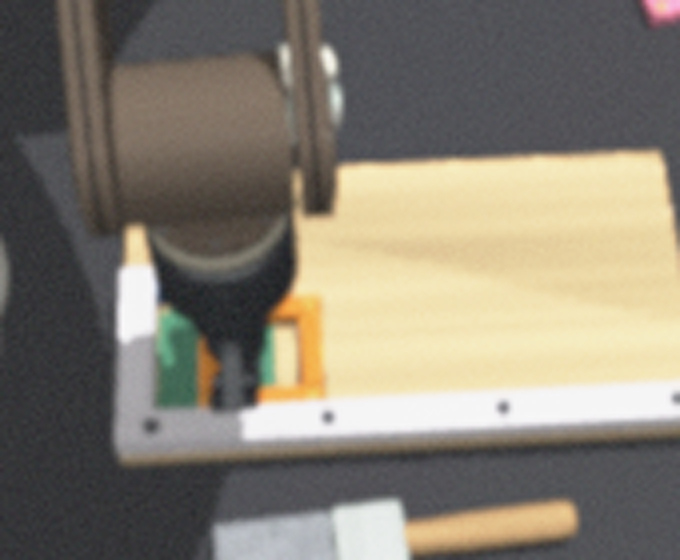

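Still flush and pinned, and the leading side is entering the green pocket. About 29 mm remain, so I slow down near the end.

```bash
python3 -m jog '[{"grip":1,"xyz":[0,0.004,0],"dr":[0,0,0]},{"grip":1,"xyz":[0,0.008,0],"dr":[0,0,0]},{"grip":1,"xyz":[0,0.012,0],"dr":[0,0,0]},{"grip":1,"xyz":[0,0.016,0],"dr":[0,0,0]},{"grip":1,"xyz":[0,0.019,0],"dr":[0,0,0]},{"grip":1,"xyz":[0,0.021,0],"dr":[0,0,0]},{"grip":1,"xyz":[0,0.023,0],"dr":[0,0,0]},{"grip":1,"xyz":[0,0.025,0],"dr":[0,0,0]},{"grip":1,"xyz":[0,0.026,0],"dr":[0,0,0]}]'
python3 look.py e4
```

```text
time: 9.4
eef_pos: [0.5622, -0.0909, 0.0159]
tcp_rot: [0.985, -0.173, -0.004, -0.003]
contact_force: [-7.2, 12.2, 8.7]
opening: 0.001
[ 0.56222708 -0.09087313  0.01594963] [122.0300859   50.31877737] F tool [-11.01640899  -9.00894214  -8.51965587] 9.4
```

View pics/e4.png

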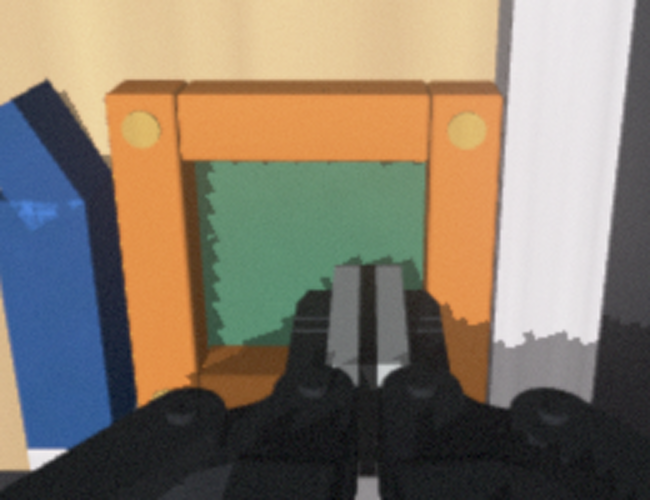

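```bash
python3 -m jog '[{"grip":1,"xyz":[0,0.001,0],"dr":[0,0,0]},{"grip":1,"xyz":[0,0.002,0],"dr":[0,0,0]},{"grip":1,"xyz":[0,0.003,0],"dr":[0,0,0]},{"grip":1,"xyz":[0,0.004,0],"dr":[0,0,0]},{"grip":1,"xyz":[0,0.004,0],"dr":[0,0,0]}]'
python3 look.py e5
```

```text
time: 9.87
eef_pos: [0.5611, -0.0939, 0.0158]
tcp_rot: [0.985, -0.174, -0.004, -0.004]
contact_force: [-5.7, 14.5, 8.6]
opening: 0.005
[ 0.56105466 -0.09386751  0.01583399] [125.24476437  50.2368299 ] F tool [-10.34705947 -11.71507722  -8.45581097] 9.8667
```

```bash
python3 -m jog '[{"grip":1,"xyz":[0,0.001,0],"dr":[0,0,0]},{"grip":1,"xyz":[0,0.002,0],"dr":[0,0,0]},{"grip":1,"xyz":[0,0.003,0],"dr":[0,0,0]},{"grip":1,"xyz":[0,0.003,0],"dr":[0,0,0]}]'
python3 look.py e6
```

```text
time: 10.25
eef_pos: [0.561, -0.0941, 0.0159]
tcp_rot: [0.985, -0.175, -0.003, -0.006]
contact_force: [-2.5, 22.8, 6.7]
opening: 0.005
[ 0.56097269 -0.09407154  0.01585794] [125.46451114  50.2292855 ] F tool [-10.30661444 -20.65132695  -6.35506627] 10.25
```

View pics/e6.png

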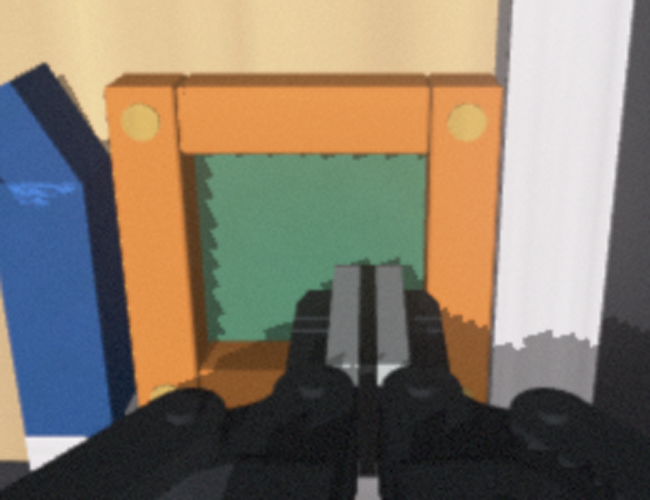

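The frame is blocked by the end stop: 3 mm more of command gave no motion, and the force rose to 20 N. I now unload both directions together so friction doesn't drag the frame back, then centre the fingers in the window.

```bash
python3 -m jog '[{"grip":1,"xyz":[-0.001,-0.0016,0],"dr":[0,0,0]},{"grip":1,"xyz":[-0.002,-0.0033,0],"dr":[0,0,0]},{"grip":1,"xyz":[-0.003,-0.005,0],"dr":[0,0,0]},{"grip":1,"xyz":[-0.004,-0.0066,0],"dr":[0,0,0]},{"grip":1,"xyz":[-0.006,-0.009,0],"dr":[0,0,0]},{"grip":1,"xyz":[-0.008,-0.012,0],"dr":[0,0,0]},{"grip":1,"xyz":[-0.010,-0.014,0],"dr":[0,0,0]},{"grip":1,"xyz":[-0.010,-0.014,0],"dr":[0,0,0]}]'
python3 look.py f1
```

```text
time: 10.97
eef_pos: [0.5579, -0.0845, 0.0165]
tcp_rot: [0.985, -0.173, 0.0, 0.0]
contact_force: [0.1, -0.2, -1.1]
opening: 0.002
[ 0.55792923 -0.08452164  0.01648045] [117.52313265  44.11392471] F tool [0.16540818 0.17978972 1.13886102] 10.9667
```

View pics/f1.png

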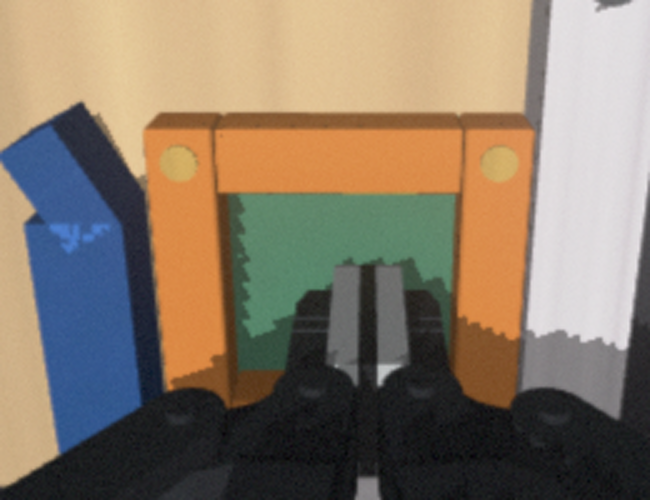

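The fingers are free, with no force, and the frame is still against the rail. Lifting straight up, then backing away over the open board.

```bash
python3 -m jog '[{"grip":1,"xyz":[0,0,-0.01],"dr":[0,0,0]},{"grip":1,"xyz":[0,0,-0.025],"dr":[0,0,0]},{"grip":1,"xyz":[0,0,-0.05],"dr":[0,0,0]},{"grip":1,"xyz":[0,0,-0.085],"dr":[0,0,0]},{"grip":1,"xyz":[0,-0.01,-0.12],"dr":[0,0,0]},{"grip":1,"xyz":[0,-0.02,-0.14],"dr":[0,0,0]},{"grip":1,"xyz":[0,-0.02,-0.14],"dr":[0,0,0]},{"grip":1,"xyz":[0,-0.02,-0.14],"dr":[0,0,0]},{"grip":1,"xyz":[0,-0.02,-0.14],"dr":[0,0,0]}]'
python3 - <<'E'
from h import *
s=ctrl.get_state();print(list(s["eef_pos"]),list(s["tcp_rot"]),s["contact_force"],s["dq"])
im=ctrl.read_camera("wrist")[:,:,::-1];cv2.imwrite("pics/g1.png",cv2.resize(im,(768,576),interpolation=cv2.INTER_CUBIC))
im=ctrl.read_camera("scene")[:,:,::-1];cv2.imwrite("pics/g2.png",cv2.resize(im,(768,576),interpolation=cv2.INTER_CUBIC))
E
```

```text
time: 11.77
eef_pos: [0.5639, -0.0658, 0.1557]
tcp_rot: [0.985, -0.173, -0.001, 0.0]
contact_force: [0.4, -0.5, 0.4]
opening: -0.001
[np.float64(0.5639101250149869), np.float64(-0.06583177170988119), np.float64(0.1556610468443401)] [np.float64(0.9848960392937324), np.float64(-0.17314558103424743), np.float64(-0.0006311197998183594), np.float64(3.5208375376467796e-05)] [ 0.43115502 -0.54302453  0.42563995] [-0.00573035  0.0238811   0.02346451  0.00046222 -0.0014387   0.00037221]
```

View pics/g1.png

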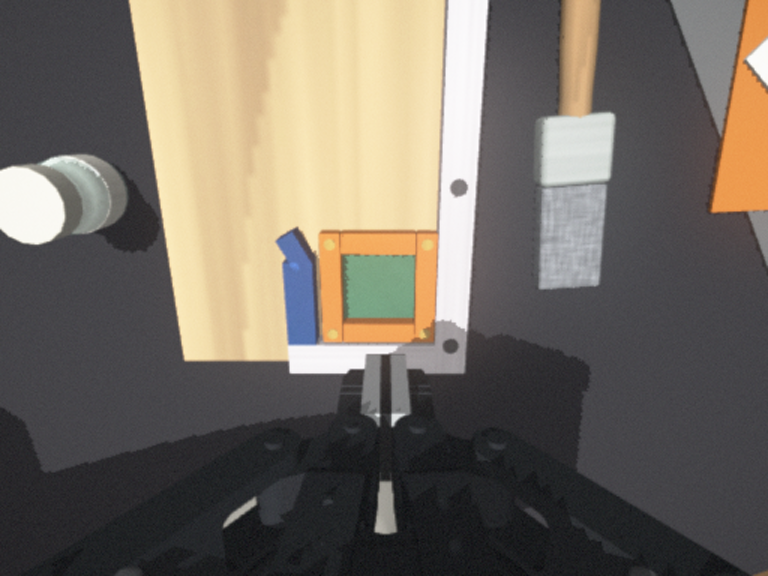

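View pics/g2.png

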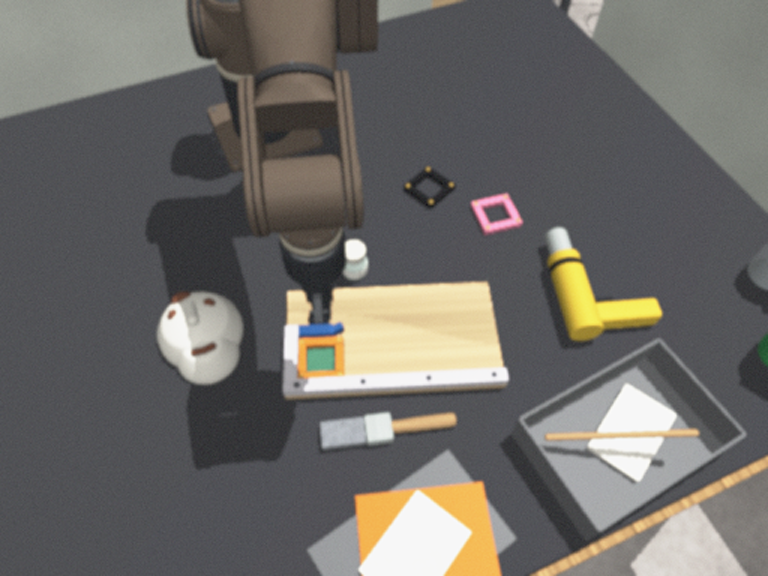

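The wrist view shows the frame (319–438 × 230–343, ×1.5) seated in the corner, between the rail at column 438 and the end stop at row 345. I'll enlarge it to check both contacts and compare the bystanders.

```bash
python3 - <<'E'
from h import *
a=cv2.imread("pics/g1.png")[215:385,270:480];cv2.imwrite("pics/g3.png",cv2.resize(a,None,fx=3.5,fy=3.5,interpolation=cv2.INTER_CUBIC))
pose=([0.56391,-0.06583,0.15566],[0.984896,-0.1731456,-0.000631,3.5e-05]);c=cam("wrist",pose)
W=lambda a:(np.array(a)+.5)/1.5-.5
for u in ((319,231),(438,231),(436,343),(321,343)): print(w2j(pl(c,W(u),.024)))
print("stop/rail top",w2j(pl(c,W((466,374)),.028)),w2j(pl(c,W((289,373)),.028)))
# bystander diff in scene
b=cv2.imread("pics/scene0.png").astype(int);d=cv2.resize(cv2.imread("pics/g2.png"),(512,384),interpolation=cv2.INTER_AREA).astype(int)
m=(abs(b-d).max(2)>60).astype(np.uint8)*255;cv2.imwrite("pics/g4.png",m)
E
```

```text
[74.79971601  2.05261846]
[74.70247972 73.31383984]
[148.72450271  74.75741005]
[1.48874839e+02 4.34096959e-02]
stop/rail top [169.15611255  94.73907924] [168.67153274 -21.26359879]
```

View pics/g3.png

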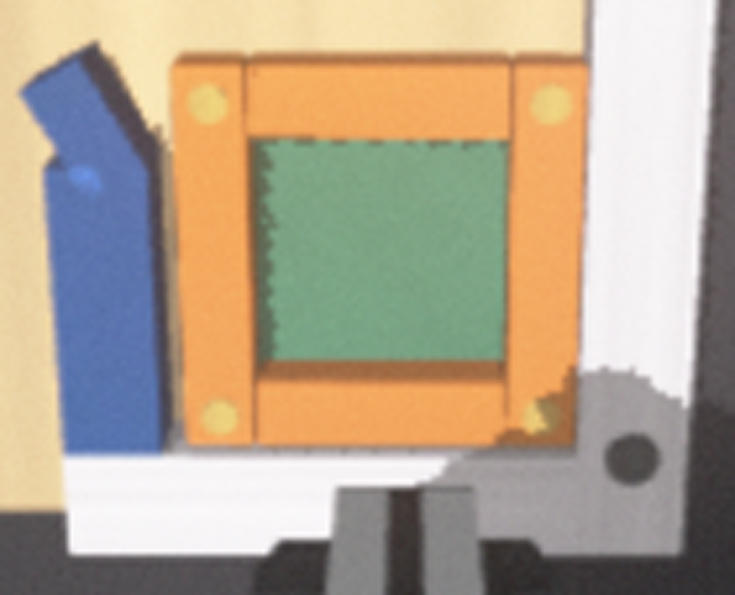

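View pics/g4.png

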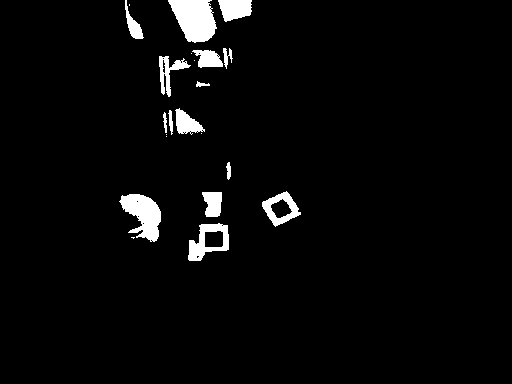

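```bash
python3 - <<'E'
from h import *
pose=([0.56391,-0.06583,0.15566],[0.984896,-0.1731456,-0.000631,3.5e-05]);c=cam("wrist",pose)
for y in (10,39,60):
  f=lambda x,z:(proj(c,j2w(x,y,z))[0])
  print("expected edge gap rows",[np.round(f(150,28)-f(150-g,24),2)[1] for g in (0,.5,1,2)])
im=cv2.resize(cv2.imread("pics/g1.png"),(512,384),interpolation=cv2.INTER_AREA)
for col in (225,235,245,250,255): print(col,[tuple(int(v) for v in im[r,col]) for r in range(225,234)])
E
```

```text
expected edge gap rows [np.float64(1.85), np.float64(2.32), np.float64(2.78), np.float64(3.71)]
expected edge gap rows [np.float64(1.85), np.float64(2.32), np.float64(2.78), np.float64(3.71)]
expected edge gap rows [np.float64(1.85), np.float64(2.32), np.float64(2.78), np.float64(3.71)]
225 [(98, 172, 243), (97, 171, 245), (104, 166, 235), (127, 148, 181), (166, 167, 177), (214, 212, 218), (244, 241, 245), (246, 245, 247), (246, 245, 247)]
235 [(94, 166, 243), (92, 165, 243), (99, 159, 231), (125, 146, 179), (167, 168, 177), (214, 211, 219), (243, 242, 244), (246, 244, 247), (245, 244, 246)]
245 [(94, 167, 243), (95, 167, 243), (99, 159, 231), (119, 142, 175), (153, 156, 165), (212, 208, 215), (244, 242, 245), (245, 244, 247), (244, 243, 246)]
250 [(92, 165, 242), (95, 167, 243), (101, 162, 232), (124, 145, 179), (161, 163, 173), (211, 210, 216), (242, 241, 244), (246, 244, 247), (244, 243, 246)]
255 [(93, 167, 243), (92, 165, 242), (99, 160, 230), (124, 146, 179), (165, 167, 178), (211, 209, 216), (242, 241, 244), (245, 244, 246), (244, 242, 245)]
```

The gap to the end stop's top edge measures about 1.8 rows, against 1.85 expected for contact, so the frame is fully home. I raise the hand further and take one last picture.

```bash
python3 -m jog '[{"grip":1,"xyz":[0,-0.01,-0.03],"dr":[0,0,0]},{"grip":1,"xyz":[0,-0.03,-0.06],"dr":[0,0,0]},{"grip":1,"xyz":[0,-0.06,-0.08],"dr":[0,0,0]},{"grip":1,"xyz":[0,-0.09,-0.1],"dr":[0,0,0]},{"grip":1,"xyz":[0,-0.12,-0.12],"dr":[0,0,0]},{"grip":1,"xyz":[0,-0.12,-0.12],"dr":[0,0,0]},{"grip":1,"xyz":[0,-0.12,-0.12],"dr":[0,0,0]},{"grip":1,"xyz":[0,-0.12,-0.12],"dr":[0,0,0]}]'
python3 - <<'E'
from h import *
im=ctrl.read_camera("scene")[:,:,::-1];cv2.imwrite("pics/h1.png",cv2.resize(im,(768,576),interpolation=cv2.INTER_CUBIC))
a=cv2.imread("pics/scene0.png")[185:290,95:200];cv2.imwrite("pics/h2.png",cv2.hconcat([cv2.resize(x,(390,390)) for x in (a,im[185:290,95:200])]))
E
```

```text
time: 12.53
eef_pos: [0.6046, 0.0465, 0.2739]
tcp_rot: [0.985, -0.173, -0.002, 0.001]
contact_force: [1.3, 0.6, 0.0]
opening: -0.0
```

View pics/h1.png

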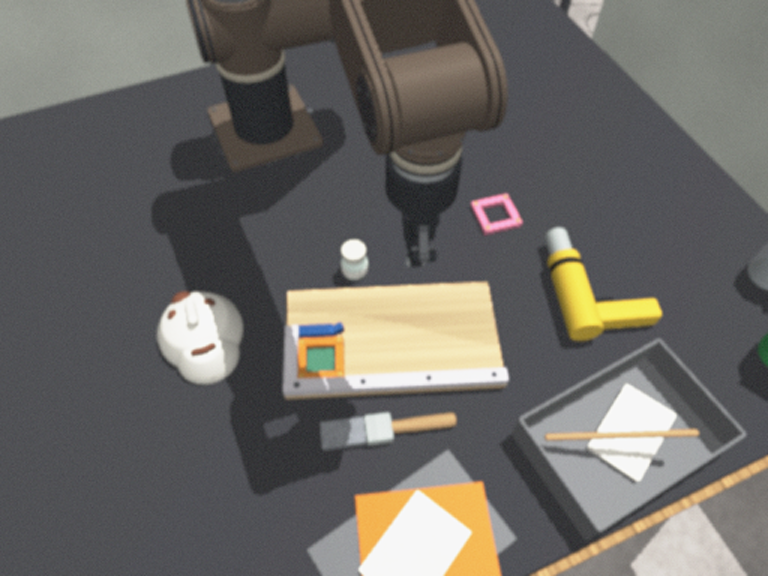

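View pics/h2.png

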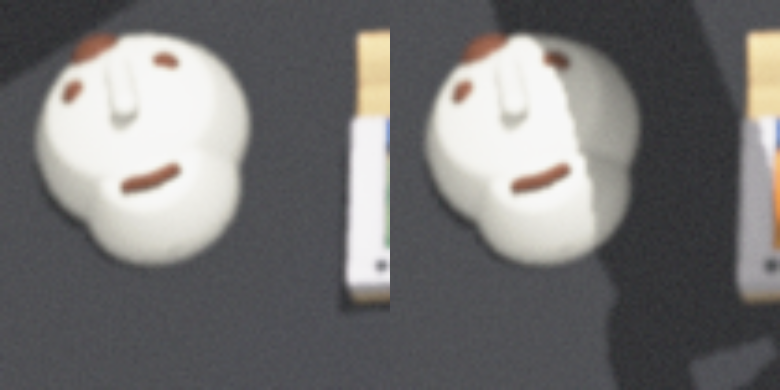

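The face hasn't moved (only a shadow falls on it), the jar, brush and heat gun are in place, and the hand is well clear. Handing in.

```bash
python3 -c "
from plant import ctrl
print(ctrl.sign_off())"
```

```text
the job is handed in; nothing more can be done
None
```

The frame is fully home in the green pocket, touching both the rail and the end stop, and I've handed the job in at about 12.6 s.

- **How it was done:** I stood the shut fingertips in the frame's window and pushed it flat against the rail at jig x ≈ −64 mm, well short of the pocket. I then dragged it along under roughly 9–11 N of rail pressure until the end stop blocked it. The force along the rail reached about 20 N there. I eased off in both directions together and lifted straight out.
- **Frame position:** In the last close view the frame is square and flush with the rail. Its gap to the end stop's top edge measured about 1.8 pixel rows, against 1.85 expected for contact. The raw edge coordinates there read 1–2 mm short of the nominal positions. Known points on the jig were off by up to about 2 mm in the same view, so I put this down to calibration.
- **Bystanders:** The jar, brush, plaster face and heat gun look unmoved in the scene pictures. The only change on the face is the arm's shadow.
- **Hand:** It ended up about 0.27 m above the bench, touching nothing.
- **One oddity:** While dragging, up to about 8.5 N of upward force showed on the fingers. I took it to be friction against the frame, and it went away once I eased off.

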